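# Uncap the child-proof patina bottle

## Task

Open the square bottle with the big ribbed push-and-turn cap that stands in the bottle block: press the cap down firmly but without crushing the bottle, keep it pressed while you turn it anticlockwise past its ratchet until it is free, and lift it off without pulling the bottle out of the block. Set the cap down flat in the saucer, without dropping it, so that it does not stain the bench, and leave both bottles standing in their pockets.

Things in the scene. Friction and masses are not known exactly. Their poses are not given: they have to be found in the camera images.
- cap_center (a point): Centre of the black ribbed push-and-turn cap, half-way up: 45 mm across its ribs, 28 mm high, so its top is 14 mm above this point and its skirt's edge 14 mm below; 10 mm of free neck lie under the skirt above the bottle's shoulder. z points up; x points at one of its two inner lugs, which hook under tabs on the neck. Locked, the cap turns only a few degrees.
- cap: The same cap; origin: centre of its skirt's lower edge, z up. A sprung liner pushes it up: pressing takes 8 N to start, 14 N at 3.5 mm, 17 N at the hard stop 5 mm down. Held 4 to 5 mm down it turns anticlockwise (from above) past ratchet teeth. Let go too soon, it latches half-way, at about 56 degrees, and must be pressed again. From 110 degrees to a firm stop at 135 it is free and springs up 3 mm.
- bottle_mouth (a point): Centre of the bottle's rim, on its axis, 104 mm above the bottle's underside; the closed cap's centre is 3 mm below it. A cap whose centre is 40 mm above it is well clear.
- bottle: White square plastic bottle to be opened, loose in one of the block's two pockets (either one): 54 x 54 mm body, 62 mm high, round shoulder to 72 mm, 28 mm neck to 104 mm, about 0.3 kg full. Origin: centre of its underside, z up; the cap's yaw less the bottle's yaw is 0 when locked and grows as it is opened.
- block: Wooden bottle block screwed to the bench, 100 x 192 x 45 mm, with two square pockets of 57 mm, 30 mm deep above their cork, centred 48 mm either side along its y axis. It takes the twist of a turned cap. Origin: centre of its underside.
- cork: Cork pads that line the floor of both pockets; their top is 15 mm above the bench. Origin: centre of the block, 12 mm above the bench. A bottle pressed down with over 30 N or so buckles on them.
- patina_mid (a point): Centre of the other bottle (bystander) in the other pocket: white, 51 mm square, 85 mm high overall and so about 30 mm lower than the capped one, small 30 mm red cap. This point is 42.5 mm above its underside, z up.
- saucer_mid (a point): Centre of the white saucer's floor, loose on the bench: 131 mm across, 15 mm high, floor 7 mm above the bench and nearly flat within 20 mm of this point, then sloping up gently to the rim.

How it is judged:
By the outcome, as a careful person would: the job done as asked, in the order asked, and still so for the second after the job is handed in, with the robot touching nothing.
It also fails if it takes over 70 s, if anything falls off the work surface, if the arm or the gripper's body presses on something with over 40 N, if the wrist force passes 120 N, or if a joint passes its speed limit or range.

## Robot

A 7-joint arm with a two-finger parallel gripper is mounted at the origin on a cart in front of the work surface, level with it; the furniture and walls round the work are solid. World frame = base frame: x ahead of the robot, y to its left, z up, the work surface at z = 0. Lengths are in m, angles in rad, forces in N, time in s.
With the tool pointing down it reaches from about 0.4 to 0.85 m from the base axis. Payload 4.5 kg.
Tool frame: the origin (TCP) lies on the centre line of the jaws, within the pads' length; the fingertips stand 11 mm ahead of it and the grasp point (between the pads) lies 8 mm behind it; z points along the fingers, y is the line along which they close (so a half turn about z gives the same grasp; the last joint's range is limited). The gripper opens to 88 mm and grips with 3 to 60 N. Pads are 18 mm wide; open, the fingers measure 123 mm over their backs; the gripper's body (75 mm by 187 mm) begins 45 mm behind the grasp point.
Start: joints at [1.152, 0.689, -0.195, 1.565, 0.157, 0.902, -0.215], TCP at [0.273, -0.562, 0.25] pointing down, gripper open.
Joint ranges: [-3.01, 3.01], [-0.46, 2.08], [-1.47, 1.51], [0.13, 2.56], [-1, 4.14], [0.04, 2.09], [-2.66, 2.66]. Speed limits (rad/s): [2.57, 2.57, 3.14, 3.14, 3.14, 3.14, 3.14].

## Interface

Orientations are given as a unit quaternion [x, y, z, w].
In Python, from plant import * gives the robot as it stands. The module is installed in compiled form; this text tells all that it offers.
- The arm moves only by the tool send_rows, never from a script. Its argument "motion" is a list of rows, each an object of numbers: "x", "y", "z": the shift along the tool's x, y, z in cm; "rx", "ry", "rz": the turn, a rotation vector about the tool's x, y, z in rad; "jaw": the finger opening in cm, from 0 to 8.81. In form: [{"x": .., "y": .., "z": .., "rx": .., "ry": .., "rz": .., "jaw": ..}, ...]. A call has exactly 5 rows; each row shifts and turns the commanded pose from where the row before left it, along the tool's axes as they then stand; what a row does not reach is not made up. A row lasts 1/10 s, in which the tool goes at most 50 mm and 8.59 degrees, less where a joint would pass 70% of its speed; a pose out of reach is approached as far as the arm can. A call is refused whole if a number of a shift passes 5 or a number of a turn 0.15, either way. A call with a gripper value outside its range is refused whole. The fingers move at their own pace and stop on an object; "grip_force" is the grip in N (left out, the last holds). Time passes only in rows, so rows that do not move let the fingers close, or fill a call up. It gives the time, the measured TCP pose, the force, the opening and the grip force at its end, in the units of the state.
- get_state(): the state, without advancing time (a new reading comes with each control period).
- snapshot(name): name is "scene" or "top" or "wrist"; returns a dict with "img" (400x640x3 uint8, red, green, blue), "vertical_fov" (degrees; the focal length in pixels is half the picture's height over the tangent of half this angle, whatever the lens; pixels are square), "cx", "cy" (the principal point, pixels), "extrinsics" (4x4, takes a point from camera to world coordinates). Camera axes: x right, y up, looking along -z (the intrinsics and any distortion apply to the point x, -y, -z); pixel columns grow to the right and rows downward; lengths in m; the calibration is good to about 2 mm. The wrist camera is an equidistant fisheye: a pixel r from the principal point sees the ray r / f radians off the axis. A picture is of the moment at which its call begins. There is no depth.
- finish_job(): hands the job in; it is judged then, once.
The state is a dict: "clock": time; "q": joint angles; "qd": joint speeds; "joint_torque": joint torques, N m; "tool_pos": TCP position; "eef_rot": TCP orientation; "contact_force": force on the tool from outside, world axes, zero at the start; "moment": the same for the moment, N m; "opening": opening from 0.0 (shut) to 1.0 (fully open); "finger_force": force on a finger pad.
Only numpy, scipy, OpenCV 4.12 (cv2) and the standard library are available. Lean on these libraries where they do the work, as an engineer would, in place of code of your own. Each camera call takes 0.05 s, during which the arm holds its last target. There are 200 camera calls.

## Working session

There is one attempt and no reset: what is moved stays moved. The work goes in short steps, Python scripts to look and compute and a tool call to move; the robot and the scene stay as the last step left them, time stands still between calls to the robot, and variables do not carry over. Pictures are saved under pics/ and viewed, at most 10 in all, crops included, and the job is handed in when it is done.

Besides the shell and the picture viewer there is one more tool, called after "Call:" as name(argument=value, ...), one argument or row to a line, values as JSON. send_rows: Moves the arm, as the interface text tells. Its arguments: {"type":"object","properties":{"motion":{"type":"array"},"grip_force":{"type":"number"}},"required":["motion"]}

```bash
mkdir -p pics; cat > h.py <<'E'
from plant import *
import numpy as np, cv2
from scipy.spatial.transform import Rotation as R
def snap(n,f):
    s=snapshot(n); cv2.imwrite('pics/'+f+'.png',s['img'][:,:,::-1]); np.savez('pics/'+f,**s); return s
def load(f): return dict(np.load('pics/'+f+'.npz'))
def ray(s,u,v):
    f=s['img'].shape[0]/2/np.tan(np.radians(s['vertical_fov'])/2); a=np.array([u-s['cx'],v-s['cy']])
    return f,a
def onplane(s,u,v,z,fish=False):
    f,a=ray(s,u,v)
    if fish:
        r=np.hypot(*a)+1e-9; t=r/f; d=np.array([a[0]/r*np.sin(t),-a[1]/r*np.sin(t),-np.cos(t)])
    else: d=np.array([a[0]/f,-a[1]/f,-1])
    E=s['extrinsics']; o=E[:3,3]; d=E[:3,:3]@d
    return o+d*(z-o[2])/d[2]
def st():
    s=get_state(); r=R.from_quat(s['eef_rot'])
    print('t',s['clock'],'pos',np.round(s['tool_pos'],4)); print('R',np.round(r.as_matrix(),3).tolist()); print('q',np.round(s['q'],3),'F',np.round(s['contact_force'],1),'M',np.round(s['moment'],2),'op',s['opening'],s['finger_force']); return s
E
python3 - <<'E'
from h import *
st()
a=snap('scene','scene0');b=snap('top','top0')
cv2.imwrite('pics/both0.png',cv2.resize(np.hstack([a['img'],b['img']])[:,:,::-1],(800,250)))
for s in(a,b):print(s['vertical_fov'],s['cx'],s['cy'],np.round(s['extrinsics'],3).tolist(),s.keys())
E
```

```text
t 0.0 pos [ 0.2731 -0.5615  0.2489]
R [[0.899, 0.438, -0.001], [0.438, -0.899, 0.002], [-0.0, -0.002, -1.0]]
q [ 1.152  0.69  -0.194  1.566  0.157  0.903 -0.215] F [-0.1 -0.6  0.3] M [-0.03 -0.05  0.01] op 1.0002928901915162 0.0
53.14098982113158 319.37198567321013 204.42650508973105 [[-0.701, 0.499, -0.511, 0.063], [-0.713, -0.511, 0.48, 0.333], [-0.021, 0.7, 0.713, 0.736], [0.0, 0.0, 0.0, 1.0]] dict_keys(['img', 'vertical_fov', 'cx', 'cy', 'extrinsics'])
51.41405542020695 315.1448285206345 196.54087926071225 [[-0.021, 0.995, -0.101, 0.451], [-1.0, -0.021, 0.004, -0.095], [0.002, 0.101, 0.995, 0.958], [0.0, 0.0, 0.0, 1.0]] dict_keys(['img', 'vertical_fov', 'cx', 'cy', 'extrinsics'])
```

View pics/top0.png

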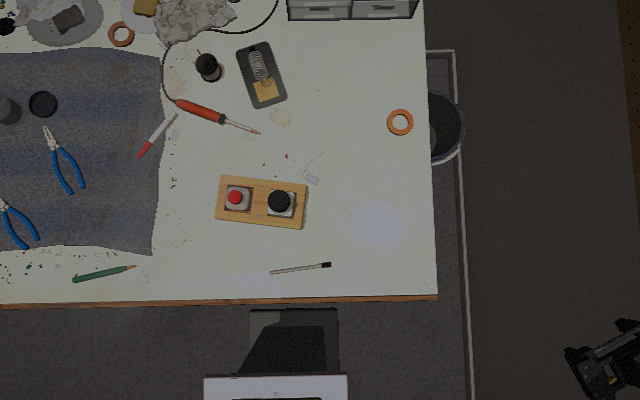

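View pics/scene0.png

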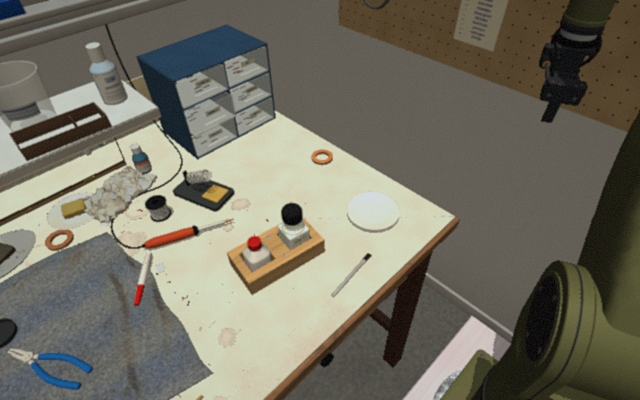

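The top view shows the block around (262,202), with the black cap at (280,201), the red cap at (236,197) and the saucer at about (377,224). In the scene view the cap is at (291,213) and the saucer at (373,211).

```bash
python3 - <<'E'
from h import *
b=load('top0');a=load('scene0')
def blob(s,m,box):
    x0,y0,x1,y1=box; k=np.zeros(m.shape,np.uint8);k[y0:y1,x0:x1]=m[y0:y1,x0:x1]*255
    c=max(cv2.findContours(k,0,1)[0],key=cv2.contourArea); return c
im=b['img'].astype(int)
c=blob(b,im.max(2)<50,(262,185,300,220)); (u,v),r=cv2.minEnclosingCircle(c);print('cap',u,v,r,onplane(b,u,v,.128))
hs=cv2.cvtColor(b['img'],cv2.COLOR_RGB2HSV).astype(int)
c=blob(b,(hs[...,1]>150)&((hs[...,0]<6)|(hs[...,0]>172))&(hs[...,2]>90),(222,182,252,212)); (u,v),r=cv2.minEnclosingCircle(c);print('red',u,v,r,onplane(b,u,v,.098))
print(hs[225,377],hs[250,415],hs[190,340])
c=blob(b,(hs[...,1]<27)&(hs[...,2]>180),(330,180,425,270));m=cv2.minEnclosingCircle(c);print('sau',m,cv2.fitEllipse(c),onplane(b,*cv2.fitEllipse(c)[0],.012))
print(hs[180,225],hs[224,300])
c=blob(b,(hs[...,1]>70)&(hs[...,0]>8)&(hs[...,0]<25),(205,165,320,240)); rc=cv2.minAreaRect(c);P=np.array([onplane(b,*p,.045) for p in cv2.boxPoints(rc)]);print('block',rc,P.round(4).tolist(),P.mean(0))
for n,u,v,z in(('cap',291,207,.13),('sau',373,210,.012)):print(n,onplane(a,u,v,z))
E
```

```text
cap 278.5869445800781 200.7608642578125 11.24682903289795 [ 0.52826373 -0.02495965  0.128     ]
red 234.0 196.46153259277344 6.538556098937988 [0.54196287 0.07014529 0.098     ]
[117  17 153] [ 34  12 147] [ 80   5 141]Traceback (most recent call last):
  File "<stdin>", line 11, in <module>
  File "<stdin>", line 5, in blob
ValueError: max() iterable argument is empty
```

```bash
python3 - <<'E'
from h import *
b=load('top0');a=load('scene0')
def blob(s,m,box):
    x0,y0,x1,y1=box; k=np.zeros(m.shape,np.uint8);k[y0:y1,x0:x1]=m[y0:y1,x0:x1]*255
    return max(cv2.findContours(cv2.morphologyEx(k,cv2.MORPH_OPEN,np.ones((3,3))),0,1)[0],key=cv2.contourArea)
d=b['img'].astype(int); hs=cv2.cvtColor(b['img'],cv2.COLOR_RGB2HSV).astype(int)
c=blob(b,(d[...,2]-d[...,1])>4,(335,185,425,265));e=cv2.fitEllipse(cv2.convexHull(c));print('sau',e,onplane(b,*e[0],.012))
c=blob(b,(hs[...,1]>70)&(hs[...,0]>8)&(hs[...,0]<25),(205,165,320,240)); rc=cv2.minAreaRect(c);P=np.array([onplane(b,*p,.045) for p in cv2.boxPoints(rc)]);print('block',rc,P.round(4).tolist(),P.mean(0))
for n,u,v,z in(('cap',291,207,.13),('sau',373,210,.012)):print(n,onplane(a,u,v,z))
E
```

```text
sau ((379.2897644042969, 223.5670166015625), (43.93998336791992, 52.054283142089844), 133.8323974609375) [ 0.48228905 -0.24354399  0.012     ]
block ((260.26922607421875, 201.34616088867188), (87.69255065917969, 45.520748138427734), 7.125016689300537) [[0.4999, 0.1244, 0.045], [0.5999, 0.1122, 0.045], [0.5716, -0.0805, 0.045], [0.4721, -0.0662, 0.045]] [0.53585412 0.02248292 0.045     ]
cap [ 0.5340564  -0.02758597  0.13      ]
sau [ 0.47142262 -0.23402803  0.012     ]
```

Call:
send_rows(
  motion=[
    {"x":2.3,"y":-1.85,"jaw":8.8},
    {"x":2.3,"y":-1.85},
    {"x":2.3,"y":-1.85},
    {"x":2.3,"y":-1.85},
    {"x":2.3,"y":-1.85},
  ],
)

```text
schema error: expected keys x, y, z, rx, ry, rz, jaw
```

Call:
send_rows(
  motion=[
    {"x":2.3,"y":-1.85},
    {"x":2.3,"y":-1.85},
    {"x":2.3,"y":-1.85},
    {"x":2.3,"y":-1.85},
    {"x":2.3,"y":-1.85},
  ],
)

```text
schema error: expected keys x, y, z, rx, ry, rz, jaw
```

Call:
send_rows(
  motion=[
    {"x":2.3,"y":-1.85},
    {"x":2.3,"y":-1.85},
    {"x":2.3,"y":-1.85},
    {"x":2.3,"y":-1.85},
    {"x":2.3,"y":-1.85},
  ],
)

```text
schema error: expected keys x, y, z, rx, ry, rz, jaw
```

Call:
send_rows(
  motion=[
    {"x":2.3,"y":-1.85},
    {"x":2.3,"y":-1.85},
    {"x":2.3,"y":-1.85},
    {"x":2.3,"y":-1.85},
    {"x":0,"y":0},
  ],
)

```text
schema error: expected keys x, y, z, rx, ry, rz, jaw
```

```bash
python3 - <<'E'
from h import *
st(); snap('wrist','w1')
E
```

```text
t 0.1 pos [ 0.2731 -0.5616  0.249 ]
R [[0.899, 0.438, -0.001], [0.438, -0.899, 0.001], [-0.0, -0.002, -1.0]]
q [ 1.152  0.69  -0.194  1.566  0.157  0.902 -0.215] F [-0.2 -0.5 -0.1] M [-0.02 -0.02 -0.01] op 0.9996884200232816 0.0
```

View pics/w1.png

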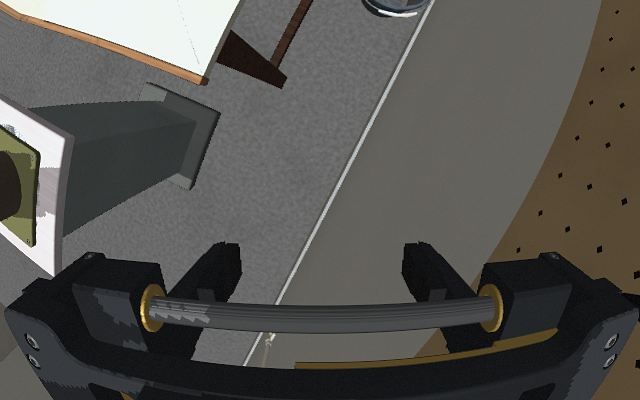

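The moves were refused because every row needs all its keys. The wrist view is from the start pose, with the fingers at (228,262) and (418,262) and the floor below.

Call:
send_rows(
  motion=[
    {"x":2.3,"y":-1.85,"z":0,"rx":0,"ry":0,"rz":0,"jaw":8.8},
    {"x":2.3,"y":-1.85,"z":0,"rx":0,"ry":0,"rz":0,"jaw":8.8},
    {"x":2.3,"y":-1.85,"z":0,"rx":0,"ry":0,"rz":0,"jaw":8.8},
    {"x":2.3,"y":-1.85,"z":0,"rx":0,"ry":0,"rz":0,"jaw":8.8},
    {"x":2.3,"y":-1.85,"z":0,"rx":0,"ry":0,"rz":0,"jaw":8.8},
  ],
)

```text
clock: 0.65
tool_pos: [0.3366, -0.4273, 0.2495]
eef_rot: [0.974, 0.224, -0.0, -0.0]
contact_force: [0.8, 1.2, 0.3]
opening: 0.997
finger_force: 0.0
```

Call:
send_rows(
  motion=[
    {"x":2.3,"y":-1.85,"z":0,"rx":0,"ry":0,"rz":0,"jaw":8.8},
    {"x":2.3,"y":-1.85,"z":0,"rx":0,"ry":0,"rz":0,"jaw":8.8},
    {"x":2.3,"y":-1.85,"z":0,"rx":0,"ry":0,"rz":0,"jaw":8.8},
    {"x":2.3,"y":-1.85,"z":0,"rx":0,"ry":0,"rz":0,"jaw":8.8},
    {"x":2.3,"y":-1.85,"z":0,"rx":0,"ry":0,"rz":0,"jaw":8.8},
  ],
)

```text
clock: 1.15
tool_pos: [0.3996, -0.2939, 0.2496]
eef_rot: [0.974, 0.224, -0.0, -0.0]
contact_force: [-0.3, -0.9, 0.9]
opening: 0.998
finger_force: 0.0
```

Call:
send_rows(
  motion=[
    {"x":2.3,"y":-1.85,"z":0,"rx":0,"ry":0,"rz":0,"jaw":8.8},
    {"x":2.3,"y":-1.85,"z":0,"rx":0,"ry":0,"rz":0,"jaw":8.8},
    {"x":2.3,"y":-1.85,"z":0,"rx":0,"ry":0,"rz":0,"jaw":8.8},
    {"x":2.3,"y":-1.85,"z":0,"rx":0,"ry":0,"rz":0,"jaw":8.8},
    {"x":2.3,"y":-1.85,"z":0,"rx":0,"ry":0,"rz":0,"jaw":8.8},
  ],
)

```text
clock: 1.65
tool_pos: [0.4626, -0.1604, 0.2496]
eef_rot: [0.974, 0.224, -0.0, -0.0]
contact_force: [0.2, -1.2, -0.5]
opening: 0.997
finger_force: 0.0
```

```bash
python3 - <<'E'
from h import *
st()
E
```

```text
t 1.65 pos [ 0.4626 -0.1604  0.2496]
R [[0.899, 0.438, -0.0], [0.438, -0.899, -0.0], [-0.0, -0.0, -1.0]]
q [ 0.34   0.515 -0.153  1.966  0.122  0.67  -1.008] F [ 0.2 -1.2 -0.5] M [ 0.04 -0.08  0.03] op 0.997081419985941 0.0
```

Call:
send_rows(
  motion=[
    {"x":2.36,"y":-1.86,"z":0,"rx":0,"ry":0,"rz":0,"jaw":8.8},
    {"x":2.36,"y":-1.86,"z":0,"rx":0,"ry":0,"rz":0,"jaw":8.8},
    {"x":2.36,"y":-1.86,"z":0,"rx":0,"ry":0,"rz":0,"jaw":8.8},
    {"x":2.36,"y":-1.86,"z":0,"rx":0,"ry":0,"rz":0,"jaw":8.8},
    {"x":2.36,"y":-1.86,"z":0,"rx":0,"ry":0,"rz":0,"jaw":8.8},
  ],
)

```text
clock: 2.15
tool_pos: [0.5279, -0.0251, 0.2495]
eef_rot: [0.974, 0.225, -0.0, 0.0]
contact_force: [0.7, -0.9, 0.1]
opening: 1.001
finger_force: 0.0
```

Call:
send_rows(
  motion=[
    {"x":0,"y":0,"z":0,"rx":0,"ry":0,"rz":0,"jaw":8.8},
    {"x":0,"y":0,"z":0,"rx":0,"ry":0,"rz":0,"jaw":8.8},
    {"x":0,"y":0,"z":0,"rx":0,"ry":0,"rz":0,"jaw":8.8},
    {"x":0,"y":0,"z":0,"rx":0,"ry":0,"rz":0,"jaw":8.8},
    {"x":0,"y":0,"z":0,"rx":0,"ry":0,"rz":0,"jaw":8.8},
  ],
)

```text
clock: 2.65
tool_pos: [0.5273, -0.0275, 0.2497]
eef_rot: [0.975, 0.224, -0.0, 0.0]
contact_force: [0.4, -0.6, 0.5]
opening: 0.998
finger_force: 0.0
```

```bash
python3 - <<'E'
from h import *
st(); s=snap('wrist','w2'); print(s['vertical_fov'],s['cx'],s['cy'],np.round(s['extrinsics'],3).tolist())
E
```

```text
t 2.65 pos [ 0.5273 -0.0275  0.2497]
R [[0.9, 0.436, -0.0], [0.436, -0.9, -0.001], [-0.0, 0.0, -1.0]]
q [ 0.047  0.561 -0.132  1.859  0.106  0.729 -1.264] F [ 0.4 -0.6  0.5] M [0.05 0.   0.03] op 0.9982418141546723 0.0
65.70646984690485 321.32019101958673 202.4136019576428 [[0.435, 0.859, 0.27, 0.598], [-0.9, 0.415, 0.131, 0.006], [0.0, -0.3, 0.954, 0.386], [0.0, 0.0, 0.0, 1.0]]
```

View pics/w2.png

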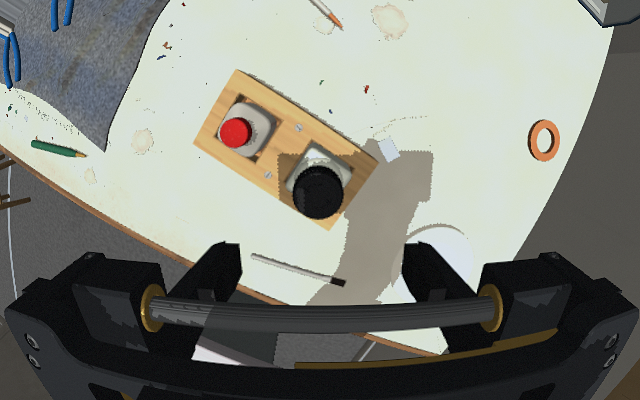

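The wrist view shows the cap's dark disc at about (318,193), the red cap at (236,133), and the cap nearly on the jaw centre line.

```bash
python3 - <<'E'
from h import *
s=load('w2'); k=np.zeros((400,640),np.uint8); k[160:222,285:350]=(s['img'].max(2)<48)[160:222,285:350]*255
c=max(cv2.findContours(k,0,1)[0],key=cv2.contourArea);print(cv2.boundingRect(c),cv2.minEnclosingCircle(c))
(u,v),r=cv2.minEnclosingCircle(c)
print(onplane(s,u,v,.128,1),onplane(s,u,v,.116,1)); p=onplane(s,u,v,.125,1)
g=get_state();print(R.from_quat(g['eef_rot']).inv().apply(p-g['tool_pos'])*100)
# rim points: left/right of disc
for uu in(u-r,u+r):print(onplane(s,uu,v,.125,1))
E
```

```text
(293, 166, 50, 53) ((317.5, 191.88775634765625), 26.29934310913086)
[ 0.53164438 -0.02198492  0.128     ] [ 0.52858071 -0.02329998  0.116     ]
[ 0.52585051 -0.29585932 12.47643771]
[ 0.52086748 -0.00152374  0.125     ]
[ 0.54091076 -0.04304185  0.125     ]
```

Call:
send_rows(
  motion=[
    {"x":0.3,"y":-0.2,"z":1.5,"rx":0,"ry":0,"rz":0,"jaw":8.8},
    {"x":0,"y":0,"z":2,"rx":0,"ry":0,"rz":0,"jaw":8.8},
    {"x":0,"y":0,"z":2,"rx":0,"ry":0,"rz":0,"jaw":8.8},
    {"x":0,"y":0,"z":2,"rx":0,"ry":0,"rz":0,"jaw":8.8},
    {"x":0,"y":0,"z":1,"rx":0,"ry":0,"rz":0,"jaw":8.8},
  ],
)

```text
clock: 3.2
tool_pos: [0.5287, -0.0236, 0.1634]
eef_rot: [0.975, 0.224, -0.001, -0.0]
contact_force: [0.2, -0.4, 0.4]
opening: 0.999
finger_force: 0.0
```

Call:
send_rows(
  motion=[
    {"x":0,"y":0,"z":1.5,"rx":0,"ry":0,"rz":0,"jaw":8.8},
    {"x":0,"y":0,"z":1.5,"rx":0,"ry":0,"rz":0,"jaw":8.8},
    {"x":0,"y":0,"z":1.4,"rx":0,"ry":0,"rz":0,"jaw":8.8},
    {"x":0,"y":0,"z":1,"rx":0,"ry":0,"rz":0,"jaw":8.8},
    {"x":0,"y":0,"z":0,"rx":0,"ry":0,"rz":0,"jaw":8.8},
  ],
)

```text
clock: 3.7
tool_pos: [0.529, -0.0233, 0.1099]
eef_rot: [0.974, 0.224, -0.001, -0.0]
contact_force: [0.5, 0.3, 0.0]
opening: 1.0
finger_force: 0.0
```

Call:
send_rows(
  motion=[
    {"x":0,"y":0,"z":0,"rx":0,"ry":0,"rz":0,"jaw":6.0},
    {"x":0,"y":0,"z":0,"rx":0,"ry":0,"rz":0,"jaw":5.5},
    {"x":0,"y":0,"z":0,"rx":0,"ry":0,"rz":0,"jaw":5},
    {"x":0,"y":0,"z":0,"rx":0,"ry":0,"rz":0,"jaw":4.7},
    {"x":0,"y":0,"z":0,"rx":0,"ry":0,"rz":0,"jaw":4.7},
  ],
  grip_force=10,
)

```text
clock: 4.2
tool_pos: [0.5297, -0.0232, 0.111]
eef_rot: [0.974, 0.224, 0.0, 0.0]
contact_force: [0.3, -0.2, -0.7]
opening: 0.568
finger_force: 0.0
```

```bash
python3 - <<'E'
from h import *
st(); snap('wrist','w3')
E
```

```text
t 4.2 pos [ 0.5297 -0.0232  0.111 ]
R [[0.899, 0.437, 0.001], [0.437, -0.899, -0.0], [0.001, 0.0, -1.0]]
q [ 0.008  0.784 -0.085  1.968  0.157  0.395 -1.315] F [ 0.3 -0.2 -0.7] M [-0.04  0.01  0.05] op 0.5681702805913238 0.0
```

View pics/w3.png

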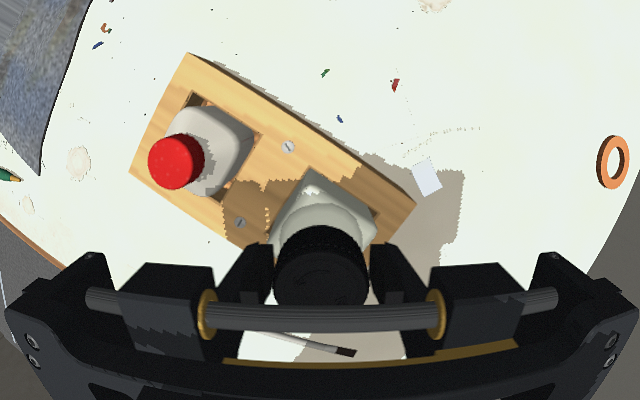

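The wrist view shows the cap centred between the fingers: it spans columns 273–370, and the fingertips are at 270 and 372. I'll check the offset along tool x, then grip.

```bash
python3 - <<'E'
from h import *
s=load('w3')
m=s['img'].max(2)<60
for r in(222,225,228,232,236,240,244): 
    x=np.where(m[r,272:372])[0]+272; print(r,x.min() if len(x) else 0,x.max() if len(x) else 0)
g=get_state();Q=R.from_quat(g['eef_rot'])
for v in(222,225,228,260,270,280,300): print(v,Q.inv().apply(onplane(s,320,v,.130,1)-g['tool_pos'])*100)
E
```

```text
222 0 0
225 317 325
228 306 335
232 297 344
236 291 349
240 287 353
244 284 371
222 [ 3.26834165 -0.02692171 -1.90410575]
225 [ 3.13743314 -0.02721953 -1.90415408]
228 [ 3.00551741 -0.02752301 -1.90420279]
260 [ 1.52542368 -0.03114815 -1.90474936]
270 [ 1.03037502 -0.03244466 -1.90493219]
280 [ 0.51658176 -0.03383094 -1.90512195]
300 [-0.57640037 -0.03690701 -1.90552566]
```

Call:
send_rows(
  motion=[
    {"x":0,"y":0,"z":0,"rx":0,"ry":0,"rz":0,"jaw":4.4},
    {"x":0,"y":0,"z":0,"rx":0,"ry":0,"rz":0,"jaw":4.2},
    {"x":0,"y":0,"z":0,"rx":0,"ry":0,"rz":0,"jaw":4},
    {"x":0,"y":0,"z":0,"rx":0,"ry":0,"rz":0,"jaw":4},
    {"x":0,"y":0,"z":0,"rx":0,"ry":0,"rz":0,"jaw":4},
  ],
  grip_force=10,
)

```text
clock: 4.75
tool_pos: [0.5295, -0.0229, 0.1108]
eef_rot: [0.974, 0.225, -0.0, -0.0]
contact_force: [-1.3, 1.3, 3.0]
opening: 0.493
finger_force: 10.0
```

Call:
send_rows(
  motion=[
    {"x":0,"y":0,"z":0,"rx":0,"ry":0,"rz":0,"jaw":5.2},
    {"x":0,"y":0,"z":0,"rx":0,"ry":0,"rz":0,"jaw":5.2},
    {"x":-0.15,"y":0,"z":0,"rx":0,"ry":0,"rz":0,"jaw":5.2},
    {"x":0,"y":0,"z":0,"rx":0,"ry":0,"rz":0,"jaw":4.5},
    {"x":0,"y":0,"z":0,"rx":0,"ry":0,"rz":0,"jaw":4},
  ],
  grip_force=10,
)

```text
clock: 5.25
tool_pos: [0.5278, -0.0237, 0.1106]
eef_rot: [0.974, 0.225, -0.0, -0.0]
contact_force: [-1.4, 1.1, -1.0]
opening: 0.499
finger_force: 10.0
```

Call:
send_rows(
  motion=[
    {"x":0,"y":0,"z":0,"rx":0,"ry":0,"rz":0,"jaw":4},
    {"x":0,"y":0,"z":0,"rx":0,"ry":0,"rz":0,"jaw":3.8},
    {"x":0,"y":0,"z":0,"rx":0,"ry":0,"rz":0,"jaw":3.8},
    {"x":0,"y":0,"z":0,"rx":0,"ry":0,"rz":0,"jaw":3.8},
    {"x":0,"y":0,"z":0,"rx":0,"ry":0,"rz":0,"jaw":3.8},
  ],
  grip_force=50,
)

```text
clock: 5.75
tool_pos: [0.5281, -0.0238, 0.1106]
eef_rot: [0.974, 0.225, -0.0, -0.0]
contact_force: [-0.3, 0.8, -2.0]
opening: 0.489
finger_force: 50.0
```

Call:
send_rows(
  motion=[
    {"x":0,"y":0,"z":0.1,"rx":0,"ry":0,"rz":0,"jaw":3.8},
    {"x":0,"y":0,"z":0.1,"rx":0,"ry":0,"rz":0,"jaw":3.8},
    {"x":0,"y":0,"z":0,"rx":0,"ry":0,"rz":0,"jaw":3.8},
    {"x":0,"y":0,"z":0,"rx":0,"ry":0,"rz":0,"jaw":3.8},
    {"x":0,"y":0,"z":0,"rx":0,"ry":0,"rz":0,"jaw":3.8},
  ],
)

```text
clock: 6.25
tool_pos: [0.5281, -0.0238, 0.1096]
eef_rot: [0.974, 0.224, 0.0, 0.0]
contact_force: [-2.7, 1.0, 9.0]
opening: 0.489
finger_force: 50.0
```

Call:
send_rows(
  motion=[
    {"x":0,"y":0,"z":0.1,"rx":0,"ry":0,"rz":0,"jaw":3.8},
    {"x":0,"y":0,"z":0.1,"rx":0,"ry":0,"rz":0,"jaw":3.8},
    {"x":0,"y":0,"z":0.05,"rx":0,"ry":0,"rz":0,"jaw":3.8},
    {"x":0,"y":0,"z":0,"rx":0,"ry":0,"rz":0,"jaw":3.8},
    {"x":0,"y":0,"z":0,"rx":0,"ry":0,"rz":0,"jaw":3.8},
  ],
)

```text
clock: 6.75
tool_pos: [0.5281, -0.0238, 0.1075]
eef_rot: [0.974, 0.225, 0.0, 0.0]
contact_force: [-3.7, 0.7, 14.0]
opening: 0.489
finger_force: 50.0
```

Call:
send_rows(
  motion=[
    {"x":0,"y":0,"z":0.1,"rx":0,"ry":0,"rz":0,"jaw":3.8},
    {"x":0,"y":0,"z":0.05,"rx":0,"ry":0,"rz":0,"jaw":3.8},
    {"x":0,"y":0,"z":0,"rx":0,"ry":0,"rz":0,"jaw":3.8},
    {"x":0,"y":0,"z":0,"rx":0,"ry":0,"rz":0,"jaw":3.8},
    {"x":0,"y":0,"z":0,"rx":0,"ry":0,"rz":0,"jaw":3.8},
  ],
)

```text
clock: 7.25
tool_pos: [0.5281, -0.0238, 0.1062]
eef_rot: [0.974, 0.225, 0.0, 0.0]
contact_force: [-4.9, 0.4, 13.5]
opening: 0.49
finger_force: 50.0
```

Call:
send_rows(
  motion=[
    {"x":0,"y":0,"z":0.08,"rx":0,"ry":0,"rz":0,"jaw":3.8},
    {"x":0,"y":0,"z":0.04,"rx":0,"ry":0,"rz":0,"jaw":3.8},
    {"x":0,"y":0,"z":0,"rx":0,"ry":0,"rz":0,"jaw":3.8},
    {"x":0,"y":0,"z":0,"rx":0,"ry":0,"rz":0,"jaw":3.8},
    {"x":0,"y":0,"z":0,"rx":0,"ry":0,"rz":0,"jaw":3.8},
  ],
)

```text
clock: 7.75
tool_pos: [0.5281, -0.0237, 0.1053]
eef_rot: [0.974, 0.225, 0.0, 0.0]
contact_force: [-5.3, 1.5, 18.2]
opening: 0.488
finger_force: 50.0
```

Call:
send_rows(
  motion=[
    {"x":0,"y":0,"z":0,"rx":0,"ry":0,"rz":-0.06,"jaw":3.8},
    {"x":0,"y":0,"z":0,"rx":0,"ry":0,"rz":-0.06,"jaw":3.8},
    {"x":0,"y":0,"z":0,"rx":0,"ry":0,"rz":-0.06,"jaw":3.8},
    {"x":0,"y":0,"z":0,"rx":0,"ry":0,"rz":-0.06,"jaw":3.8},
    {"x":0,"y":0,"z":0,"rx":0,"ry":0,"rz":-0.06,"jaw":3.8},
  ],
)

```text
clock: 8.25
tool_pos: [0.5289, -0.024, 0.1053]
eef_rot: [0.93, 0.368, 0.001, 0.001]
contact_force: [-4.0, 0.9, 16.5]
opening: 0.49
finger_force: 50.0
```

```bash
python3 - <<'E'
from h import *
st()
E
```

```text
t 8.25 pos [ 0.5289 -0.024   0.1053]
R [[0.728, 0.685, 0.002], [0.685, -0.728, -0.001], [0.001, 0.002, -1.0]]
q [ 0.048  0.795 -0.15   1.972  0.284  0.392 -1.137] F [-4.   0.9 16.5] M [ 0.09  0.68 -0.11] op 0.48963442727987766 50.00446886377176
```

Call:
send_rows(
  motion=[
    {"x":0,"y":0,"z":0.03,"rx":0,"ry":0,"rz":-0.08,"jaw":3.8},
    {"x":0,"y":0,"z":0,"rx":0,"ry":0,"rz":-0.08,"jaw":3.8},
    {"x":0,"y":0,"z":0,"rx":0,"ry":0,"rz":-0.08,"jaw":3.8},
    {"x":0,"y":0,"z":0,"rx":0,"ry":0,"rz":-0.08,"jaw":3.8},
    {"x":0,"y":0,"z":0,"rx":0,"ry":0,"rz":-0.08,"jaw":3.8},
  ],
)

```text
clock: 8.75
tool_pos: [0.5294, -0.0242, 0.1053]
eef_rot: [0.838, 0.546, 0.001, 0.001]
contact_force: [-3.4, 0.3, 17.8]
opening: 0.491
finger_force: 50.0
```

```bash
python3 - <<'E'
from h import *
st(); s=snap('wrist','w4'); a=load('w3')
c=lambda i:i['img'][130:350,200:440,::-1]
cv2.imwrite('pics/w34.png',cv2.resize(np.hstack([c(a),c(s)]),None,fx=1.6,fy=1.6))
E
```

```text
t 8.75 pos [ 0.5294 -0.0242  0.1053]
R [[0.404, 0.915, 0.004], [0.915, -0.404, -0.001], [0.001, 0.004, -1.0]]
q [ 0.105  0.8   -0.245  1.969  0.442  0.421 -0.89 ] F [-3.4  0.3 17.8] M [ 0.02  0.61 -0.12] op 0.49132176205581557 50.00452712236438
```

View pics/w34.png

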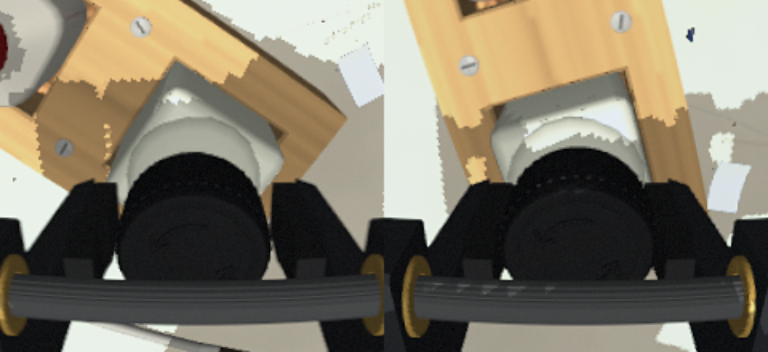

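The left half is before turning and the right after about 40°. The cap's arrow kept its place relative to the fingers and the bottle stayed in its pocket, so the cap is turning with no slip.

Call:
send_rows(
  motion=[
    {"x":0,"y":0,"z":0.02,"rx":0,"ry":0,"rz":-0.08,"jaw":3.8},
    {"x":0,"y":0,"z":0,"rx":0,"ry":0,"rz":-0.08,"jaw":3.8},
    {"x":0,"y":0,"z":0,"rx":0,"ry":0,"rz":-0.08,"jaw":3.8},
    {"x":0,"y":0,"z":0,"rx":0,"ry":0,"rz":-0.08,"jaw":3.8},
    {"x":0,"y":0,"z":0,"rx":0,"ry":0,"rz":-0.08,"jaw":3.8},
  ],
)

```text
clock: 9.3
tool_pos: [0.5299, -0.0242, 0.1053]
eef_rot: [0.713, 0.702, 0.001, 0.002]
contact_force: [-2.7, -0.5, 18.7]
opening: 0.49
finger_force: 50.0
```

Call:
send_rows(
  motion=[
    {"x":0,"y":0,"z":0,"rx":0,"ry":0,"rz":-0.08,"jaw":3.8},
    {"x":0,"y":0,"z":0,"rx":0,"ry":0,"rz":-0.08,"jaw":3.8},
    {"x":0,"y":0,"z":0,"rx":0,"ry":0,"rz":-0.08,"jaw":3.8},
    {"x":0,"y":0,"z":0,"rx":0,"ry":0,"rz":-0.08,"jaw":3.8},
    {"x":0,"y":0,"z":0,"rx":0,"ry":0,"rz":-0.08,"jaw":3.8},
  ],
)

```text
clock: 9.8
tool_pos: [0.5304, -0.0239, 0.1053]
eef_rot: [0.559, 0.829, 0.001, 0.002]
contact_force: [-1.4, -0.2, 17.7]
opening: 0.488
finger_force: 50.0
```

```bash
python3 - <<'E'
from h import *
st()
E
```

```text
t 9.8 pos [ 0.5304 -0.0239  0.1053]
R [[-0.375, 0.927, 0.006], [0.927, 0.375, -0.001], [-0.003, 0.005, -1.0]]
q [ 0.227  0.826 -0.452  1.961  0.716  0.512 -0.353] F [-1.4 -0.2 17.7] M [-0.08  0.32 -0.1 ] op 0.4877223687061137 50.00438464921899
```

Turned 86° so far; about 40° more.

Call:
send_rows(
  motion=[
    {"x":0,"y":0,"z":0,"rx":0,"ry":0,"rz":-0.08,"jaw":3.8},
    {"x":0,"y":0,"z":0,"rx":0,"ry":0,"rz":-0.08,"jaw":3.8},
    {"x":0,"y":0,"z":0,"rx":0,"ry":0,"rz":-0.08,"jaw":3.8},
    {"x":0,"y":0,"z":0,"rx":0,"ry":0,"rz":-0.08,"jaw":3.8},
    {"x":0,"y":0,"z":0,"rx":0,"ry":0,"rz":-0.08,"jaw":3.8},
  ],
)

```text
clock: 10.3
tool_pos: [0.5308, -0.0235, 0.1053]
eef_rot: [0.383, 0.924, 0.001, 0.003]
contact_force: [-0.7, 0.4, 16.0]
opening: 0.487
finger_force: 50.0
```

Call:
send_rows(
  motion=[
    {"x":0,"y":0,"z":0,"rx":0,"ry":0,"rz":-0.06,"jaw":3.8},
    {"x":0,"y":0,"z":0,"rx":0,"ry":0,"rz":-0.06,"jaw":3.8},
    {"x":0,"y":0,"z":0,"rx":0,"ry":0,"rz":-0.06,"jaw":3.8},
    {"x":0,"y":0,"z":0,"rx":0,"ry":0,"rz":-0.06,"jaw":3.8},
    {"x":0,"y":0,"z":0,"rx":0,"ry":0,"rz":-0.06,"jaw":3.8},
  ],
)

```text
clock: 10.8
tool_pos: [0.531, -0.0232, 0.1054]
eef_rot: [0.241, 0.97, 0.001, 0.003]
contact_force: [-0.9, -0.0, 16.3]
opening: 0.49
finger_force: 50.0
```

```bash
python3 - <<'E'
from h import *
st()
E
```

```text
t 10.8 pos [ 0.531  -0.0232  0.1054]
R [[-0.884, 0.468, 0.007], [0.468, 0.884, 0.001], [-0.006, 0.004, -1.0]]
q [ 0.33   0.865 -0.636  1.955  0.891  0.62   0.182] F [-0.9 -0.  16.3] M [ 0.07 -0.01 -0.06] op 0.48981849863877425 50.00421755510615
```

Call:
send_rows(
  motion=[
    {"x":0,"y":0,"z":-0.2,"rx":0,"ry":0,"rz":0,"jaw":3.8},
    {"x":0,"y":0,"z":-0.2,"rx":0,"ry":0,"rz":0,"jaw":3.8},
    {"x":0,"y":0,"z":-0.2,"rx":0,"ry":0,"rz":0,"jaw":3.8},
    {"x":0,"y":0,"z":-0.2,"rx":0,"ry":0,"rz":0,"jaw":3.8},
    {"x":0,"y":0,"z":0,"rx":0,"ry":0,"rz":0,"jaw":3.8},
  ],
)

```text
clock: 11.3
tool_pos: [0.5302, -0.0235, 0.1121]
eef_rot: [0.242, 0.97, 0.001, 0.002]
contact_force: [2.3, 0.4, 5.0]
opening: 0.49
finger_force: 50.0
```

Call:
send_rows(
  motion=[
    {"x":0,"y":0,"z":-0.2,"rx":0,"ry":0,"rz":0,"jaw":3.8},
    {"x":0,"y":0,"z":-0.2,"rx":0,"ry":0,"rz":0,"jaw":3.8},
    {"x":0,"y":0,"z":0,"rx":0,"ry":0,"rz":0,"jaw":3.8},
    {"x":0,"y":0,"z":0,"rx":0,"ry":0,"rz":0,"jaw":3.8},
    {"x":0,"y":0,"z":0,"rx":0,"ry":0,"rz":0,"jaw":3.8},
  ],
)

```text
clock: 11.8
tool_pos: [0.5279, -0.024, 0.1147]
eef_rot: [0.242, 0.97, -0.0, -0.0]
contact_force: [0.8, 0.0, -0.9]
opening: 0.488
finger_force: 50.0
```

```bash
python3 - <<'E'
from h import *
st();s=snap('wrist','w5')
E
```

```text
t 11.8 pos [ 0.5279 -0.024   0.1147]
R [[-0.883, 0.47, -0.001], [0.47, 0.883, -0.0], [0.001, -0.0, -1.0]]
q [ 0.341  0.852 -0.653  1.953  0.866  0.644  0.201] F [ 0.8  0.  -0.9] M [ 0.15 -0.32 -0.  ] op 0.48757852782296623 49.99992243523593
```

View pics/w5.png

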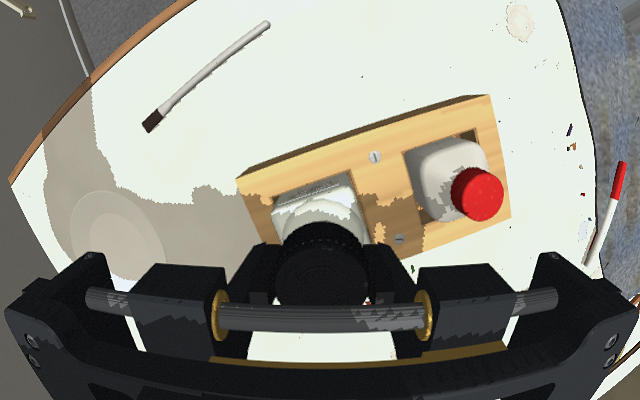

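The cap is 4 mm above its closed height with no pull, so it is free. The bottle is still seated, and the saucer is visible at (118,235).

Call:
send_rows(
  motion=[
    {"x":0,"y":0,"z":-0.3,"rx":0,"ry":0,"rz":0,"jaw":3.8},
    {"x":0,"y":0,"z":-0.3,"rx":0,"ry":0,"rz":0,"jaw":3.8},
    {"x":0,"y":0,"z":-0.3,"rx":0,"ry":0,"rz":0,"jaw":3.8},
    {"x":0,"y":0,"z":-0.3,"rx":0,"ry":0,"rz":0,"jaw":3.8},
    {"x":0,"y":0,"z":-0.3,"rx":0,"ry":0,"rz":0,"jaw":3.8},
  ],
)

```text
clock: 12.35
tool_pos: [0.5279, -0.0239, 0.1303]
eef_rot: [0.242, 0.97, -0.0, -0.0]
contact_force: [0.2, 0.3, -0.9]
opening: 0.486
finger_force: 50.0
```

Call:
send_rows(
  motion=[
    {"x":0,"y":0,"z":-0.4,"rx":0,"ry":0,"rz":0,"jaw":3.8},
    {"x":0,"y":0,"z":-0.4,"rx":0,"ry":0,"rz":0,"jaw":3.8},
    {"x":0,"y":0,"z":-0.4,"rx":0,"ry":0,"rz":0,"jaw":3.8},
    {"x":0,"y":0,"z":-0.4,"rx":0,"ry":0,"rz":0,"jaw":3.8},
    {"x":0,"y":0,"z":-0.4,"rx":0,"ry":0,"rz":0,"jaw":3.8},
  ],
)

```text
clock: 12.85
tool_pos: [0.5282, -0.0238, 0.1504]
eef_rot: [0.242, 0.97, -0.0, 0.0]
contact_force: [-0.3, -0.3, -1.0]
opening: 0.49
finger_force: 50.0
```

Call:
send_rows(
  motion=[
    {"x":0,"y":0,"z":-1,"rx":0,"ry":0,"rz":0,"jaw":3.8},
    {"x":0,"y":0,"z":-1.5,"rx":0,"ry":0,"rz":0,"jaw":3.8},
    {"x":0,"y":0,"z":-1.5,"rx":0,"ry":0,"rz":0,"jaw":3.8},
    {"x":0,"y":0,"z":-1.5,"rx":0,"ry":0,"rz":0,"jaw":3.8},
    {"x":0,"y":0,"z":-0.5,"rx":0,"ry":0,"rz":0,"jaw":3.8},
  ],
)

```text
clock: 13.35
tool_pos: [0.5291, -0.0235, 0.2123]
eef_rot: [0.242, 0.97, 0.001, 0.002]
contact_force: [-0.7, 0.4, -1.2]
opening: 0.492
finger_force: 50.0
```

```bash
python3 - <<'E'
from h import *
st();snap('wrist','w6');b=snap('top','top6')
d=b['img'].astype(int);print(d[224,377],d[224,395],d[200,350])
k=np.zeros((400,640),np.uint8);k[180:270,330:432]=((d[...,2]-d[...,1])>2)[180:270,330:432]*255
k=cv2.morphologyEx(k,cv2.MORPH_OPEN,np.ones((3,3)));c=max(cv2.findContours(k,0,1)[0],key=cv2.contourArea)
print(cv2.minEnclosingCircle(c),cv2.fitEllipse(cv2.convexHull(c)),cv2.boundingRect(c))
cv2.imwrite('pics/mix6.png',np.hstack([cv2.resize(b['img'][150:290,200:440,::-1],(480,280)),cv2.resize(cv2.cvtColor(k,cv2.COLOR_GRAY2BGR)[150:290,330:450],(240,280))]))
E
```

```text
t 13.35 pos [ 0.5291 -0.0235  0.2123]
R [[-0.883, 0.47, 0.003], [0.47, 0.883, 0.0], [-0.003, 0.002, -1.0]]
q [ 0.424  0.719 -0.791  1.878  0.685  0.835  0.356] F [-0.7  0.4 -1.2] M [ 0.08 -0.15 -0.02] op 0.4924326768313613 49.999777975317556
[19 11  7] [173 177 188] [154 149 143]
((380.5, 222.0), 26.631847381591797) ((382.9737854003906, 219.9054718017578), (33.03115463256836, 51.50912857055664), 131.59678649902344) (360, 200, 44, 41)
```

View pics/w6.png

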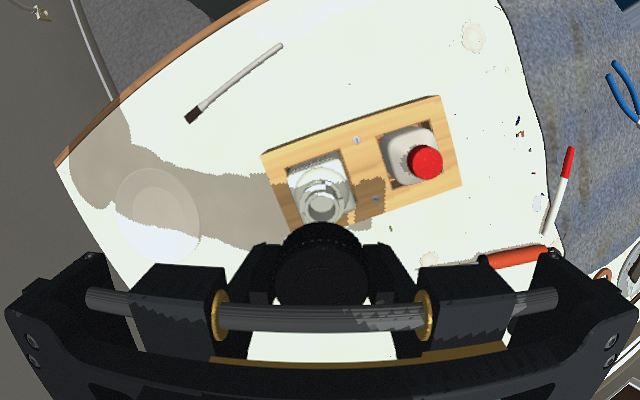

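View pics/mix6.png

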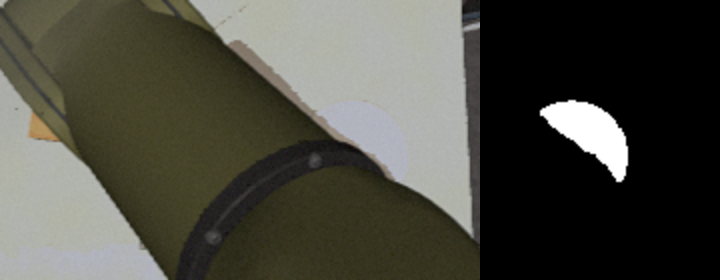

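The cap is off and held, and the bottle stands open in its pocket at about (322,195). In the wrist view the saucer is centred near (159,216); in the top view the arm half-hides it. I'll locate it from the wrist image and the first top image.

```bash
python3 - <<'E'
from h import *
s=load('w6')
P=np.array([onplane(s,u,v,.015,1) for u,v in((116,205),(202,222),(150,168),(165,265),(125,180),(192,187))])
def circ(P):
    A=np.c_[2*P[:,:2],np.ones(len(P))];x=np.linalg.lstsq(A,(P[:,:2]**2).sum(1),rcond=None)[0];return x[:2],np.sqrt(x[2]+x[0]**2+x[1]**2)
print('wrist',circ(P),onplane(s,158,215,.01,1))
for n,z,box in(('top0',.012,(335,180,430,270)),('scene0',.012,(335,180,412,240))):
    b=load(n);d=cv2.GaussianBlur(b['img'],(5,5),0).astype(int);x0,y0,x1,y1=box
    for t in(-2,0,2):
        k=np.zeros((400,640),np.uint8);k[y0:y1,x0:x1]=((d[...,2]-d[...,1])>t)[y0:y1,x0:x1]*255
        k=cv2.morphologyEx(k,cv2.MORPH_OPEN,np.ones((3,3)));c=max(cv2.findContours(k,0,1)[0],key=cv2.contourArea);h=cv2.convexHull(c)[:,0]
        print(n,t,cv2.boundingRect(c),circ(np.array([onplane(b,*q,z) for q in h.astype(float)])))
E
```

```text
wrist (array([ 0.47463591, -0.23087318]), np.float64(0.06658742247262264)) [ 0.47173    -0.22999257  0.01      ]
top0 -2 (348, 200, 66, 54) (array([ 0.47792771, -0.24441677]), np.float64(0.06861972822024409))
top0 0 (349, 200, 56, 51) (array([ 0.47870133, -0.23872429]), np.float64(0.05961334746508205))
top0 2 (350, 201, 54, 45) (array([ 0.48092153, -0.23950927]), np.float64(0.05704388486681583))
scene0 -2 (360, 193, 22, 8) (array([ 0.50444875, -0.2637169 ]), np.float64(0.02577124513993453))
scene0 0 (363, 193, 17, 7) (array([ 0.50675884, -0.2679844 ]), np.float64(0.01906155180478261))
scene0 2 (371, 194, 3, 4) (array([ 0.50675582, -0.27192278]), np.float64(0.006130662800323708))
```

The fingertips stand about 2.4 mm below the skirt, so the cap can't be set down flat with this grasp. I'll rest it back on the free neck in the same orientation, re-grip 10 mm higher, and carry on.

Call:
send_rows(
  motion=[
    {"x":0,"y":0,"z":1,"rx":0,"ry":0,"rz":0,"jaw":3.8},
    {"x":0,"y":0,"z":1.5,"rx":0,"ry":0,"rz":0,"jaw":3.8},
    {"x":0,"y":0,"z":1.5,"rx":0,"ry":0,"rz":0,"jaw":3.8},
    {"x":0,"y":0,"z":1.5,"rx":0,"ry":0,"rz":0,"jaw":3.8},
    {"x":0,"y":0,"z":0.5,"rx":0,"ry":0,"rz":0,"jaw":3.8},
  ],
)

```text
clock: 13.95
tool_pos: [0.5268, -0.0241, 0.1476]
eef_rot: [0.242, 0.97, -0.001, -0.002]
contact_force: [-0.2, 0.2, -0.9]
opening: 0.488
finger_force: 50.0
```

Call:
send_rows(
  motion=[
    {"x":0,"y":0,"z":0,"rx":0,"ry":0,"rz":0,"jaw":3.8},
    {"x":0,"y":0,"z":0,"rx":0,"ry":0,"rz":0,"jaw":3.8},
    {"x":0,"y":0,"z":0,"rx":0,"ry":0,"rz":0,"jaw":3.8},
    {"x":0,"y":0,"z":0,"rx":0,"ry":0,"rz":0,"jaw":3.8},
    {"x":0,"y":0,"z":0,"rx":0,"ry":0,"rz":0,"jaw":3.8},
  ],
)

```text
clock: 14.45
tool_pos: [0.5284, -0.0239, 0.1504]
eef_rot: [0.242, 0.97, 0.0, 0.0]
contact_force: [0.7, 0.3, -1.4]
opening: 0.488
finger_force: 50.0
```

Call:
send_rows(
  motion=[
    {"x":0,"y":0,"z":0.4,"rx":0,"ry":0,"rz":0,"jaw":3.8},
    {"x":0,"y":0,"z":0.4,"rx":0,"ry":0,"rz":0,"jaw":3.8},
    {"x":0,"y":0,"z":0.4,"rx":0,"ry":0,"rz":0,"jaw":3.8},
    {"x":0,"y":0,"z":0.4,"rx":0,"ry":0,"rz":0,"jaw":3.8},
    {"x":0,"y":0,"z":0.3,"rx":0,"ry":0,"rz":0,"jaw":3.8},
  ],
)

```text
clock: 14.95
tool_pos: [0.528, -0.0239, 0.1305]
eef_rot: [0.242, 0.97, -0.0, -0.0]
contact_force: [0.2, 0.2, -1.5]
opening: 0.49
finger_force: 50.0
```

Call:
send_rows(
  motion=[
    {"x":0,"y":0,"z":0.3,"rx":0,"ry":0,"rz":0,"jaw":3.8},
    {"x":0,"y":0,"z":0.3,"rx":0,"ry":0,"rz":0,"jaw":3.8},
    {"x":0,"y":0,"z":0.3,"rx":0,"ry":0,"rz":0,"jaw":3.8},
    {"x":0,"y":0,"z":0.3,"rx":0,"ry":0,"rz":0,"jaw":3.8},
    {"x":0,"y":0,"z":0.2,"rx":0,"ry":0,"rz":0,"jaw":3.8},
  ],
)

```text
clock: 15.45
tool_pos: [0.5287, -0.0238, 0.1176]
eef_rot: [0.242, 0.97, -0.0, 0.001]
contact_force: [-2.8, -1.8, 16.5]
opening: 0.488
finger_force: 50.0
```

Call:
send_rows(
  motion=[
    {"x":0,"y":0,"z":0.1,"rx":0,"ry":0,"rz":0,"jaw":3.8},
    {"x":0,"y":0,"z":0.1,"rx":0,"ry":0,"rz":0,"jaw":3.8},
    {"x":0,"y":0,"z":0.1,"rx":0,"ry":0,"rz":0,"jaw":3.8},
    {"x":0,"y":0,"z":0,"rx":0,"ry":0,"rz":0,"jaw":3.8},
    {"x":0,"y":0,"z":0,"rx":0,"ry":0,"rz":0,"jaw":3.8},
  ],
)

```text
clock: 15.95
tool_pos: [0.5284, -0.0237, 0.114]
eef_rot: [0.242, 0.97, 0.0, 0.0]
contact_force: [1.5, 0.2, 1.2]
opening: 0.492
finger_force: 50.0
```

Call:
send_rows(
  motion=[
    {"x":0,"y":0,"z":0,"rx":0,"ry":0,"rz":0,"jaw":4.6},
    {"x":0,"y":0,"z":0,"rx":0,"ry":0,"rz":0,"jaw":5.2},
    {"x":0,"y":0,"z":0,"rx":0,"ry":0,"rz":0,"jaw":5.4},
    {"x":0,"y":0,"z":0,"rx":0,"ry":0,"rz":0,"jaw":5.4},
    {"x":0,"y":0,"z":-0.2,"rx":0,"ry":0,"rz":0,"jaw":5.4},
  ],
  grip_force=20,
)

```text
clock: 16.45
tool_pos: [0.5279, -0.024, 0.1159]
eef_rot: [0.242, 0.97, -0.0, -0.0]
contact_force: [-0.1, 0.2, -0.2]
opening: 0.617
finger_force: 0.0
```

Call:
send_rows(
  motion=[
    {"x":0,"y":0,"z":-0.4,"rx":0,"ry":0,"rz":0,"jaw":5.4},
    {"x":0,"y":0,"z":-0.4,"rx":0,"ry":0,"rz":0,"jaw":5.4},
    {"x":0,"y":0,"z":0,"rx":0,"ry":0,"rz":0,"jaw":5.4},
    {"x":0,"y":0,"z":0,"rx":0,"ry":0,"rz":0,"jaw":5.4},
    {"x":0,"y":0,"z":0,"rx":0,"ry":0,"rz":0,"jaw":5.4},
  ],
)

```text
clock: 16.95
tool_pos: [0.5281, -0.0239, 0.124]
eef_rot: [0.242, 0.97, -0.0, -0.0]
contact_force: [-0.4, -1.3, -0.2]
opening: 0.612
finger_force: 0.0
```

```bash
python3 - <<'E'
from h import *
st();s=snap('wrist','w7');a=load('w5')
c=lambda i:i['img'][130:350,200:440,::-1]
cv2.imwrite('pics/w57.png',cv2.resize(np.hstack([c(a),c(s)]),None,fx=1.6,fy=1.6))
E
```

```text
t 16.95 pos [ 0.5281 -0.0239  0.124 ]
R [[-0.883, 0.47, -0.0], [0.47, 0.883, -0.0], [-0.0, -0.0, -1.0]]
q [ 0.349  0.839 -0.667  1.948  0.847  0.661  0.217] F [-0.4 -1.3 -0.2] M [ 0.06 -0.17  0.  ] op 0.6115225533015202 0.0
```

View pics/w57.png

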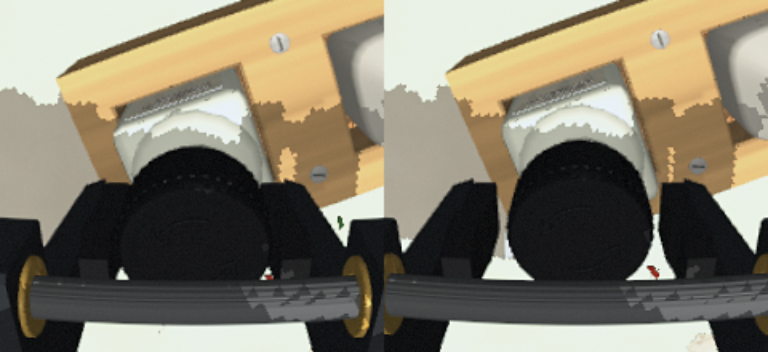

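The right half shows the cap standing upright on the neck with the fingers open and 10 mm higher. I've now viewed 10 pictures, so the rest goes by numbers.

Call:
send_rows(
  motion=[
    {"x":0,"y":0,"z":0,"rx":0,"ry":0,"rz":0,"jaw":4.8},
    {"x":0,"y":0,"z":0,"rx":0,"ry":0,"rz":0,"jaw":4.2},
    {"x":0,"y":0,"z":0,"rx":0,"ry":0,"rz":0,"jaw":3.8},
    {"x":0,"y":0,"z":0,"rx":0,"ry":0,"rz":0,"jaw":3.8},
    {"x":0,"y":0,"z":0,"rx":0,"ry":0,"rz":0,"jaw":3.8},
  ],
  grip_force=30,
)

```text
clock: 17.5
tool_pos: [0.5282, -0.0237, 0.124]
eef_rot: [0.242, 0.97, 0.0, 0.0]
contact_force: [0.5, 0.9, -0.9]
opening: 0.491
finger_force: 30.0
```

Call:
send_rows(
  motion=[
    {"x":0,"y":0,"z":-0.2,"rx":0,"ry":0,"rz":0,"jaw":3.8},
    {"x":0,"y":0,"z":-0.2,"rx":0,"ry":0,"rz":0,"jaw":3.8},
    {"x":0,"y":0,"z":-0.2,"rx":0,"ry":0,"rz":0,"jaw":3.8},
    {"x":0,"y":0,"z":0,"rx":0,"ry":0,"rz":0,"jaw":3.8},
    {"x":0,"y":0,"z":0,"rx":0,"ry":0,"rz":0,"jaw":3.8},
  ],
)

```text
clock: 18.0
tool_pos: [0.5281, -0.0239, 0.1301]
eef_rot: [0.242, 0.97, -0.0, 0.0]
contact_force: [-0.3, 0.2, -0.7]
opening: 0.494
finger_force: 30.0
```

Call:
send_rows(
  motion=[
    {"x":0,"y":0,"z":-0.4,"rx":0,"ry":0,"rz":0,"jaw":3.8},
    {"x":0,"y":0,"z":-0.4,"rx":0,"ry":0,"rz":0,"jaw":3.8},
    {"x":0,"y":0,"z":-0.4,"rx":0,"ry":0,"rz":0,"jaw":3.8},
    {"x":0,"y":0,"z":-0.4,"rx":0,"ry":0,"rz":0,"jaw":3.8},
    {"x":0,"y":0,"z":-0.4,"rx":0,"ry":0,"rz":0,"jaw":3.8},
  ],
)

```text
clock: 18.5
tool_pos: [0.5282, -0.0239, 0.1505]
eef_rot: [0.242, 0.97, -0.0, 0.0]
contact_force: [0.2, -0.1, -1.1]
opening: 0.495
finger_force: 30.0
```

Call:
send_rows(
  motion=[
    {"x":0,"y":0,"z":-1,"rx":0,"ry":0,"rz":0,"jaw":3.8},
    {"x":0,"y":0,"z":-1.5,"rx":0,"ry":0,"rz":0,"jaw":3.8},
    {"x":0,"y":0,"z":-1.5,"rx":0,"ry":0,"rz":0,"jaw":3.8},
    {"x":0,"y":0,"z":-1.5,"rx":0,"ry":0,"rz":0,"jaw":3.8},
    {"x":0,"y":0,"z":-0.5,"rx":0,"ry":0,"rz":0,"jaw":3.8},
  ],
)

```text
clock: 19.0
tool_pos: [0.5291, -0.0234, 0.2124]
eef_rot: [0.242, 0.97, 0.001, 0.002]
contact_force: [-0.5, -0.2, -1.1]
opening: 0.491
finger_force: 30.0
```

Call:
send_rows(
  motion=[
    {"x":-0.5,"y":-2.1,"z":0,"rx":0,"ry":0,"rz":0,"jaw":3.8},
    {"x":-0.5,"y":-2.1,"z":0,"rx":0,"ry":0,"rz":0,"jaw":3.8},
    {"x":-0.5,"y":-2.1,"z":0,"rx":0,"ry":0,"rz":0,"jaw":3.8},
    {"x":-0.5,"y":-2.1,"z":0,"rx":0,"ry":0,"rz":0,"jaw":3.8},
    {"x":-0.5,"y":-2.1,"z":0,"rx":0,"ry":0,"rz":0,"jaw":3.8},
  ],
)

```text
clock: 19.5
tool_pos: [0.5006, -0.1291, 0.2103]
eef_rot: [0.242, 0.97, -0.0, 0.0]
contact_force: [1.1, 0.6, -0.9]
opening: 0.498
finger_force: 30.0
```

Call:
send_rows(
  motion=[
    {"x":-0.5,"y":-2.1,"z":0,"rx":0,"ry":0,"rz":0,"jaw":3.8},
    {"x":-0.5,"y":-2.1,"z":0,"rx":0,"ry":0,"rz":0,"jaw":3.8},
    {"x":-0.5,"y":-2.1,"z":0,"rx":0,"ry":0,"rz":0,"jaw":3.8},
    {"x":-0.5,"y":-1.5,"z":0,"rx":0,"ry":0,"rz":0,"jaw":3.8},
    {"x":0,"y":0,"z":0,"rx":0,"ry":0,"rz":0,"jaw":3.8},
  ],
)

```text
clock: 20.0
tool_pos: [0.481, -0.2093, 0.2098]
eef_rot: [0.244, 0.97, -0.001, -0.0]
contact_force: [0.3, -0.8, -1.7]
opening: 0.493
finger_force: 30.0
```

```bash
python3 - <<'E'
from h import *
st();s=snap('wrist','w8')
d=cv2.GaussianBlur(s['img'],(5,5),0).astype(int)
for v in (100,130,160,190,210,225):
    print(v,[(u,*d[v,u]) for u in range(180,480,15)])
E
```

```text
t 20.0 pos [ 0.481  -0.2093  0.2098]
R [[-0.881, 0.474, -0.001], [0.474, 0.881, -0.001], [0.0, -0.002, -1.0]]
q [ 0.801  0.725 -0.812  1.891  0.706  0.84   0.691] F [ 0.3 -0.8 -1.7] M [ 0.05 -0.08 -0.03] op 0.4934166582139133 29.999462460691575
100 [(180, np.int64(133), np.int64(103), np.int64(75)), (195, np.int64(234), np.int64(241), np.int64(234)), (210, np.int64(234), np.int64(241), np.int64(231)), (225, np.int64(234), np.int64(241), np.int64(231)), (240, np.int64(234), np.int64(241), np.int64(233)), (255, np.int64(234), np.int64(241), np.int64(233)), (270, np.int64(234), np.int64(241), np.int64(235)), (285, np.int64(234), np.int64(241), np.int64(236)), (300, np.int64(234), np.int64(241), np.int64(236)), (315, np.int64(234), np.int64(241), np.int64(236)), (330, np.int64(234), np.int64(241), np.int64(233)), (345, np.int64(234), np.int64(241), np.int64(230)), (360, np.int64(234), np.int64(241), np.int64(231)), (375, np.int64(234), np.int64(241), np.int64(230)), (390, np.int64(234), np.int64(241), np.int64(230)), (405, np.int64(234), np.int64(241), np.int64(231)), (420, np.int64(234)
[... 4686 characters left out ...]
95), np.int64(190), np.int64(174)), (285, np.int64(201), np.int64(196), np.int64(180)), (300, np.int64(21), np.int64(21), np.int64(21)), (315, np.int64(11), np.int64(11), np.int64(13)), (330, np.int64(13), np.int64(13), np.int64(14)), (345, np.int64(97), np.int64(101), np.int64(96)), (360, np.int64(176), np.int64(170), np.int64(154)), (375, np.int64(234), np.int64(241), np.int64(234)), (390, np.int64(234), np.int64(241), np.int64(233)), (405, np.int64(234), np.int64(241), np.int64(231)), (420, np.int64(234), np.int64(241), np.int64(231)), (435, np.int64(234), np.int64(241), np.int64(232)), (450, np.int64(234), np.int64(241), np.int64(233)), (465, np.int64(232), np.int64(238), np.int64(226))]
```

```bash
python3 - <<'E'
from h import *
s=load('w8');d=cv2.GaussianBlur(s['img'],(5,5),0).astype(int);r,g,b=d[...,0],d[...,1],d[...,2]
m=((b>239)&(g>232))|((r>181)&(r<222)&(r-g>3)&(r-g<8)&(g-b>12)&(g-b<20))
k=np.zeros((400,640),np.uint8);k[120:300,225:375]=m[120:300,225:375]*255
k=cv2.morphologyEx(cv2.morphologyEx(k,cv2.MORPH_OPEN,np.ones((3,3))),cv2.MORPH_CLOSE,np.ones((9,9)))
c=max(cv2.findContours(k,0,1)[0],key=cv2.contourArea)
E=[]
for v in range(145,225,6):
    x=np.where(k[v])[0]
    if len(x):print(v,x.min(),x.max(),end=' | ');E+=[(x.min(),v),(x.max(),v)]
h=cv2.convexHull(c)[:,0]; h=h[h[:,1]<225]
def circ(P):
    A=np.c_[2*P[:,:2],np.ones(len(P))];x=np.linalg.lstsq(A,(P[:,:2]**2).sum(1),rcond=None)[0];return x[:2],np.sqrt(x[2]+x[0]**2+x[1]**2)
for z in(.015,):
    P=np.array([onplane(s,*q,z,1) for q in h.astype(float)]);p,R0=circ(P);print(cv2.boundingRect(c),p,R0,np.abs(np.hypot(*(P[:,:2]-p).T)-R0).max())
    P=P; from scipy.optimize import least_squares
    f=least_squares(lambda x:np.hypot(*(P[:,:2]-x).T)-.0655,p,loss='soft_l1',f_scale=.001);print('fixed r',f.x,f.fun.round(4))
G=get_state();print('tool cm',R.from_quat(G['eef_rot']).inv().apply(np.r_[f.x,.2]-G['tool_pos'])*100)
E
```

```text
151 253 346 | 157 249 350 | 163 250 353 | 169 250 355 | 175 244 356 | 181 244 357 | 187 244 357 | 193 245 356 | 199 247 349 | 205 249 349 | 211 253 343 | 217 257 343 | 223 263 297 | (243, 146, 115, 89) [ 0.47612678 -0.23454066] 0.06286860103181985 0.018020482203665242
fixed r [ 0.47336753 -0.23328703] [-0.0032 -0.0021 -0.0016 -0.0017 -0.0018 -0.0017 -0.0014 -0.0015 -0.0015
 -0.0027 -0.0018 -0.0018 -0.0013 -0.0015 -0.0016 -0.0016 -0.0017 -0.0018
 -0.0017 -0.0019 -0.0018 -0.002  -0.0021 -0.0032 -0.0237]
tool cm [-0.50050296 -2.68670262  1.00450865]
```

Call:
send_rows(
  motion=[
    {"x":-0.2,"y":-0.8,"z":0,"rx":0,"ry":0,"rz":0,"jaw":3.8},
    {"x":-0.2,"y":-0.8,"z":1,"rx":0,"ry":0,"rz":0,"jaw":3.8},
    {"x":-0.2,"y":-1,"z":2,"rx":0,"ry":0,"rz":0,"jaw":3.8},
    {"x":0,"y":0,"z":2,"rx":0,"ry":0,"rz":0,"jaw":3.8},
    {"x":0,"y":0,"z":2,"rx":0,"ry":0,"rz":0,"jaw":3.8},
  ],
)

```text
clock: 20.55
tool_pos: [0.4747, -0.2327, 0.1386]
eef_rot: [0.242, 0.97, -0.0, -0.0]
contact_force: [-0.4, 0.6, -0.8]
opening: 0.493
finger_force: 30.0
```

Call:
send_rows(
  motion=[
    {"x":0,"y":0,"z":2,"rx":0,"ry":0,"rz":0,"jaw":3.8},
    {"x":0,"y":0,"z":2,"rx":0,"ry":0,"rz":0,"jaw":3.8},
    {"x":0,"y":0,"z":2,"rx":0,"ry":0,"rz":0,"jaw":3.8},
    {"x":0,"y":0,"z":1,"rx":0,"ry":0,"rz":0,"jaw":3.8},
    {"x":0,"y":0,"z":0.5,"rx":0,"ry":0,"rz":0,"jaw":3.8},
  ],
)

```text
clock: 21.05
tool_pos: [0.4746, -0.232, 0.0639]
eef_rot: [0.242, 0.97, 0.0, -0.001]
contact_force: [0.3, 0.3, -0.8]
opening: 0.495
finger_force: 30.0
```

Call:
send_rows(
  motion=[
    {"x":0,"y":0,"z":0,"rx":0,"ry":0,"rz":0,"jaw":3.8},
    {"x":0,"y":0,"z":0,"rx":0,"ry":0,"rz":0,"jaw":3.8},
    {"x":0,"y":0,"z":0,"rx":0,"ry":0,"rz":0,"jaw":3.8},
    {"x":0,"y":0,"z":0,"rx":0,"ry":0,"rz":0,"jaw":3.8},
    {"x":0,"y":0,"z":0,"rx":0,"ry":0,"rz":0,"jaw":3.8},
  ],
)

```text
clock: 21.55
tool_pos: [0.4753, -0.2325, 0.0655]
eef_rot: [0.242, 0.97, -0.0, 0.0]
contact_force: [-0.3, 0.3, -1.0]
opening: 0.495
finger_force: 30.0
```

```bash
python3 - <<'E'
from h import *
st();
E
```

```text
t 21.55 pos [ 0.4753 -0.2325  0.0655]
R [[-0.883, 0.47, 0.001], [0.47, 0.883, -0.0], [-0.001, -0.0, -1.0]]
q [ 0.72   0.931 -0.6    1.97   0.999  0.569  0.496] F [-0.3  0.3 -1. ] M [-0.03 -0.16 -0.03] op 0.4954274325586899 29.99995870690327
```

Call:
send_rows(
  motion=[
    {"x":0,"y":0,"z":1,"rx":0,"ry":0,"rz":0,"jaw":3.8},
    {"x":0,"y":0,"z":1,"rx":0,"ry":0,"rz":0,"jaw":3.8},
    {"x":0,"y":0,"z":0.8,"rx":0,"ry":0,"rz":0,"jaw":3.8},
    {"x":0,"y":0,"z":0.5,"rx":0,"ry":0,"rz":0,"jaw":3.8},
    {"x":0,"y":0,"z":0,"rx":0,"ry":0,"rz":0,"jaw":3.8},
  ],
)

```text
clock: 22.05
tool_pos: [0.4746, -0.232, 0.031]
eef_rot: [0.242, 0.97, 0.0, -0.001]
contact_force: [-0.2, -0.8, 0.4]
opening: 0.494
finger_force: 30.0
```

Call:
send_rows(
  motion=[
    {"x":0,"y":0,"z":0.1,"rx":0,"ry":0,"rz":0,"jaw":3.8},
    {"x":0,"y":0,"z":0.1,"rx":0,"ry":0,"rz":0,"jaw":3.8},
    {"x":0,"y":0,"z":0.1,"rx":0,"ry":0,"rz":0,"jaw":3.8},
    {"x":0,"y":0,"z":0.1,"rx":0,"ry":0,"rz":0,"jaw":3.8},
    {"x":0,"y":0,"z":0,"rx":0,"ry":0,"rz":0,"jaw":3.8},
  ],
)

```text
clock: 22.55
tool_pos: [0.4751, -0.2324, 0.0281]
eef_rot: [0.242, 0.97, -0.0, 0.0]
contact_force: [-1.0, 0.0, -1.6]
opening: 0.494
finger_force: 30.0
```

Call:
send_rows(
  motion=[
    {"x":0,"y":0,"z":0.06,"rx":0,"ry":0,"rz":0,"jaw":3.8},
    {"x":0,"y":0,"z":0.06,"rx":0,"ry":0,"rz":0,"jaw":3.8},
    {"x":0,"y":0,"z":0.06,"rx":0,"ry":0,"rz":0,"jaw":3.8},
    {"x":0,"y":0,"z":0,"rx":0,"ry":0,"rz":0,"jaw":3.8},
    {"x":0,"y":0,"z":0,"rx":0,"ry":0,"rz":0,"jaw":3.8},
  ],
)

```text
clock: 23.05
tool_pos: [0.4751, -0.2323, 0.0262]
eef_rot: [0.242, 0.97, -0.0, 0.0]
contact_force: [0.6, -0.6, -1.4]
opening: 0.494
finger_force: 30.0
```

Call:
send_rows(
  motion=[
    {"x":0,"y":0,"z":0.06,"rx":0,"ry":0,"rz":0,"jaw":3.8},
    {"x":0,"y":0,"z":0.05,"rx":0,"ry":0,"rz":0,"jaw":3.8},
    {"x":0,"y":0,"z":0,"rx":0,"ry":0,"rz":0,"jaw":3.8},
    {"x":0,"y":0,"z":0,"rx":0,"ry":0,"rz":0,"jaw":3.8},
    {"x":0,"y":0,"z":0,"rx":0,"ry":0,"rz":0,"jaw":3.8},
  ],
)

```text
clock: 23.55
tool_pos: [0.4751, -0.2323, 0.0255]
eef_rot: [0.242, 0.97, -0.0, 0.0]
contact_force: [-1.7, 0.2, 6.1]
opening: 0.494
finger_force: 30.0
```

Contact came at the predicted height. Opening just enough to clear, then going up.

Call:
send_rows(
  motion=[
    {"x":0,"y":0,"z":-0.03,"rx":0,"ry":0,"rz":0,"jaw":4.3},
    {"x":0,"y":0,"z":0,"rx":0,"ry":0,"rz":0,"jaw":4.6},
    {"x":0,"y":0,"z":0,"rx":0,"ry":0,"rz":0,"jaw":5.0},
    {"x":0,"y":0,"z":0,"rx":0,"ry":0,"rz":0,"jaw":5.3},
    {"x":0,"y":0,"z":0,"rx":0,"ry":0,"rz":0,"jaw":5.5},
  ],
  grip_force=10,
)

```text
clock: 24.05
tool_pos: [0.4751, -0.2323, 0.0253]
eef_rot: [0.242, 0.97, 0.0, -0.0]
contact_force: [1.1, 0.2, -0.5]
opening: 0.624
finger_force: 0.0
```

Call:
send_rows(
  motion=[
    {"x":0,"y":0,"z":0,"rx":0,"ry":0,"rz":0,"jaw":5.5},
    {"x":0,"y":0,"z":-0.3,"rx":0,"ry":0,"rz":0,"jaw":5.5},
    {"x":0,"y":0,"z":-0.5,"rx":0,"ry":0,"rz":0,"jaw":5.5},
    {"x":0,"y":0,"z":-0.8,"rx":0,"ry":0,"rz":0,"jaw":6},
    {"x":0,"y":0,"z":-1,"rx":0,"ry":0,"rz":0,"jaw":6},
  ],
)

```text
clock: 24.55
tool_pos: [0.475, -0.2323, 0.0521]
eef_rot: [0.242, 0.97, -0.0, -0.0]
contact_force: [-0.3, 0.8, 0.3]
opening: 0.681
finger_force: 0.0
```

Call:
send_rows(
  motion=[
    {"x":0,"y":0,"z":-2,"rx":0,"ry":0,"rz":0,"jaw":7},
    {"x":0,"y":0,"z":-2,"rx":0,"ry":0,"rz":0,"jaw":7},
    {"x":0,"y":0,"z":-2,"rx":0,"ry":0,"rz":0,"jaw":7},
    {"x":0,"y":0,"z":-2,"rx":0,"ry":0,"rz":0,"jaw":7},
    {"x":0,"y":0,"z":-2,"rx":0,"ry":0,"rz":0,"jaw":7},
  ],
)

```text
clock: 25.05
tool_pos: [0.4749, -0.2322, 0.1532]
eef_rot: [0.242, 0.97, -0.0, 0.0]
contact_force: [0.4, -0.3, -0.3]
opening: 0.795
finger_force: 0.0
```

Call:
send_rows(
  motion=[
    {"x":0,"y":0,"z":-1.5,"rx":0,"ry":0,"rz":0,"jaw":7},
    {"x":0,"y":0,"z":-1.5,"rx":0,"ry":0,"rz":0,"jaw":7},
    {"x":0,"y":0,"z":-1,"rx":0,"ry":0,"rz":0,"jaw":7},
    {"x":0,"y":0,"z":0,"rx":0,"ry":0,"rz":0,"jaw":7},
    {"x":0,"y":0,"z":0,"rx":0,"ry":0,"rz":0,"jaw":7},
  ],
)

```text
clock: 25.55
tool_pos: [0.4748, -0.2324, 0.1912]
eef_rot: [0.242, 0.97, -0.0, -0.0]
contact_force: [0.1, 0.2, 0.7]
opening: 0.796
finger_force: 0.0
```

```bash
python3 - <<'E'
from h import *
st();s=snap('wrist','w9')
k=np.zeros((400,640),np.uint8);k[100:242,225:415]=(s['img'].max(2)<48)[100:242,225:415]*255
for c in cv2.findContours(k,0,1)[0]:
    if cv2.contourArea(c)>100:
        x,y,w,h=cv2.boundingRect(c);m=cv2.minEnclosingCircle(c);print((x,y,w,h),m,onplane(s,*m[0],.02,1))
im=s['img']
for u,v in((60,200),):pass
hs=cv2.cvtColor(im,cv2.COLOR_RGB2HSV).astype(int)
r=(hs[...,1]>150)&((hs[...,0]<6)|(hs[...,0]>172))&(hs[...,2]>120)
for c in cv2.findContours(r.astype(np.uint8),0,1)[0]:
    if cv2.contourArea(c)>150:
        m=cv2.minEnclosingCircle(c);print('red',m,onplane(s,*m[0],.095,1))
E
```

```text
t 25.55 pos [ 0.4748 -0.2324  0.1912]
R [[-0.883, 0.47, -0.0], [0.47, 0.883, -0.0], [0.0, -0.0, -1.0]]
q [ 0.832  0.755 -0.792  1.897  0.739  0.81   0.717] F [0.1 0.2 0.7] M [ 0.05 -0.14  0.04] op 0.795702545058786 0.0
(299, 163, 45, 47) ((320.56768798828125, 186.1624755859375), 23.289934158325195) [ 0.47591249 -0.2340418   0.02      ]
red ((609.5, 130.5), 12.589778900146484) [0.54369243 0.07534731 0.095     ]
```

```bash
python3 - <<'E'
from h import *
a=load('scene0')['img'].astype(int);b=snap('scene','scene9')['img'].astype(int)
d=np.abs(a-b).max(2)>40
for n,(x0,y0,x1,y1) in dict(redbottle=(242,233,272,270),body=(278,226,312,247),capspot=(280,202,304,224)).items():print(n,d[y0:y1,x0:x1].mean().round(2),b[y0:y1,x0:x1].mean((0,1)).round())
E
```

```text
redbottle 0.0 [181. 144. 116.]
body 0.09 [171. 161. 135.]
capspot 0.8 [192. 192. 170.]
```

Both bottles are in place and the cap is gone from the bottle and sitting in the saucer. Handing in.

```bash
python3 -c "
from plant import *
print(finish_job())"
```

```text
the job is handed in; nothing more can be done
None
```

The cap was pressed at about 18 N, turned about 126° until free, lifted off (once set back on the open neck to re-grip higher), and set down flat in the saucer; both bottles are still standing in their pockets, and the job was handed in at about 26 s.

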